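# Fit the matching flange and its seal on the reactor

### The job

Close the reactor: lay the orange sealing disc in the middle of its stud plate and put on top of it the one stored flange whose bolt holes line up with the studs, with its tab in the blue fork. Draw that flange out from under the clear deck by its red tab and let go of it lying flat on the open bench, then take it by the hub and lower it all the way down onto the seal, level, before letting go. Leave the other flanges and everything else where they stand.

Things in the scene. Friction and masses are not known exactly. Their poses are not given: they have to be found in the camera images.
- flange_1_hub (a point): flange, lying flat: dark steel plate 112 x 112 x 10 mm, three 14 mm through holes at (x, y) mm (38, 0), (-33, 33), (-33, -33) from the hub's axis in its own axes (z up, red tab towards -x). Grey square hub in the middle, 28 x 28 mm (sides along x and y), from 10 to 50 mm above the underside. 0.35 to 0.6 kg. This point: hub's axis, 30 mm above the underside
- flange_2_hub (a point): flange, lying flat: dark steel plate 112 x 112 x 10 mm, three 14 mm through holes at (x, y) mm (33, 33), (33, -33), (-33, 33) from the hub's axis in its own axes (z up, red tab towards -x). Grey square hub in the middle, 28 x 28 mm (sides along x and y), from 10 to 50 mm above the underside. 0.35 to 0.6 kg. This point: hub's axis, 30 mm above the underside
- flange_3_hub (a point): flange, lying flat: dark steel plate 112 x 112 x 10 mm, three 14 mm through holes at (x, y) mm (36, 0), (-36, 0), (0, 36) from the hub's axis in its own axes (z up, red tab towards -x). Grey square hub in the middle, 28 x 28 mm (sides along x and y), from 10 to 50 mm above the underside. 0.35 to 0.6 kg. This point: hub's axis, 30 mm above the underside
- flange_1_tab (a point): middle of the red tab of flange_1: the tab is 10 mm thick (along y), reaches from 55 to 112 mm from the hub's axis along the flange's -x, 2 to 35 mm above the underside. This point: 92 mm from the axis, 18.5 mm above the underside; same axes as the flange
- flange_2_tab (a point): middle of the red tab of flange_2: the tab is 10 mm thick (along y), reaches from 55 to 112 mm from the hub's axis along the flange's -x, 2 to 35 mm above the underside. This point: 92 mm from the axis, 18.5 mm above the underside; same axes as the flange
- flange_3_tab (a point): middle of the red tab of flange_3: the tab is 10 mm thick (along y), reaches from 55 to 112 mm from the hub's axis along the flange's -x, 2 to 35 mm above the underside. This point: 92 mm from the axis, 18.5 mm above the underside; same axes as the flange
- reactor: fixed reactor base at the left or right, turned up to 30 degrees either way: white housing 160 mm across, round steel stud plate, upper face 45 mm above the bench, black 54 mm circle in its middle. Three brass studs, 10 mm thick, tapered tips, 35 mm tall, at (x, y) mm (33, 33), (33, -33), (-33, 33). Origin: on the bench under the plate's centre, z up. At x = 75 to 125 mm a control box 48 mm high
- fork (a point): middle of the reactor's blue fork, between its cheeks, 92 mm above the bench, level with their tops; 95 mm from the plate's centre along the reactor's -x. Two cheeks 10 mm thick, 22 mm clear between them (y -11 to 11), from 80 to 110 mm from the centre. The flange's tab goes between them, so the flange sits with its axes along the reactor's
- seal_mid (a point): loose orange sealing disc, 50 mm diameter, 15 mm thick, about 0.05 kg, lying flat; this point is its centre, 7.5 mm above its underside. With the disc on the stud plate, a seated flange's underside is 60 mm above the bench
- deck: fixed clear plastic deck over the stored flanges: underside 60 mm, top 66 mm above the bench; in its frame x = -38 mm (front edge, towards the robot) to 122 mm, y = -260 to 260 mm; 12 mm posts at x = -30 and 112, y = -250 and 250 mm. Origin on the bench; hubs start near x = 0, y = -155, 0, 155 mm, the tabs sticking out past the front edge
- cap_mid (a point): bystander: loose blue screw cap, 48 mm diameter, 22 mm high; its centre
- dish_mid (a point): bystander: loose closed glass dish, 53 mm diameter, 13 mm high; its centre
- stopper_mid (a point): bystander: loose black rubber stopper, 44 mm diameter, 30 mm high; its centre
- amber_mid (a point): bystander: loose amber bottle, 60 mm diameter, 150 mm high; its centre
- jar_mid (a point): bystander: loose jar, 64 mm diameter, 110 mm high; its centre
- beaker_mid (a point): bystander: loose glass beaker, 66 mm diameter, 85 mm high, standing on the stirrer; its centre
- stirrer: fixed hotplate stirrer, 150 x 150 mm, 62 mm high, on the side of the bench opposite the reactor; origin under its centre
- flange_2: the same flange_2, its frame's origin: centre of the underside
Things that resemble listed ones, but are neither listed nor needed, are in the scene too. Of the things shaped like the part that bears seal_mid, the orange one is meant.

How it is judged:
On the way, in this order (a step that is already met when the one before it is completed fails the run):
1. the matching flange lies flat on the bench, wholly out from under the deck, let go and still (x of flange_2_hub in the frame of deck below -0.095 m and height (world z) of flange_2_hub below 0.034 m and angle between flange_2_hub's own z axis and vertical below 0.04 rad and contact force between the fingers and flange_2 below 0.05 N and linear speed of flange_2 below 0.01 m/s), for 0.2 s.
2. still held in the fingers, the flange is down over the studs, at most 9 mm above its seat (z of flange_2_hub in the frame of reactor below 0.099 m and horizontal distance between flange_2_hub and reactor below 0.007 m and contact force between the fingers and flange_2 above 0.5 N), for 0.1 s.
At the end, for the whole second after the job is handed in: flange_2 rests level (within 0.04 rad) on the seal on the reactor's stud plate: hub axis within 5 mm of the plate's centre, axes within 0.09 rad of the reactor's, underside 57 to 65 mm above the bench; the seal lies on the plate within 9 mm of its centre; the flange is still (horizontal distance between flange_2_hub and reactor below 0.005 m and z of flange_2_hub in the frame of reactor between 0.087 and 0.095 m and angle between flange_2_hub's own z axis and vertical below 0.04 rad and angle between the x axis of flange_2_hub and the x axis of reactor, either way round below 0.09 rad and horizontal distance between seal_mid and reactor below 0.009 m and height (world z) of seal_mid between 0.049 and 0.057 m and linear speed of flange_2 below 0.01 m/s); the robot touches nothing.
It fails at once if another flange or a bystander is moved by more than 30 mm (distance of any of flange_1_hub, flange_3_hub, cap_mid, dish_mid, stopper_mid, amber_mid, jar_mid, beaker_mid from where it was at the start of the episode above 0.03 m).
It also fails if it takes over 64 s, if anything falls off the work surface, if the arm or the gripper's body presses on something with over 40 N, if the wrist force passes 120 N, or if a joint passes its speed limit or range.

### The arm

A 6-joint arm with a two-finger parallel gripper is mounted at the origin on the work surface. World frame = base frame: x ahead of the robot, y to its left, z up, the work surface at z = 0. Lengths are in m, angles in rad, forces in N, time in s.
With the tool pointing down it reaches from about 0.3 to 0.775 m from the base axis. Payload 14.6 kg.
Tool frame: the origin (TCP) lies at the very end of the fingers, on their centre line; the grasp point (between the pads) lies 19 mm behind it; x points along the fingers, z is the direction in which the jaws open and shut, and the axes are right-handed (so a half turn about x gives the same grasp; the last joint's range is limited). The gripper opens to 94 mm and grips with 3 to 60 N. Pads are 16 mm wide; open, the fingers measure 119 mm over their backs; the gripper's body (75 mm by 177 mm) begins 78 mm behind the grasp point.
Start: joints at [-1.321, 0.3, 1.521, -0, 1.321, -0.067], TCP at [0.171, -0.523, 0.205] pointing down, gripper open.
Joint ranges: [-3.03, 3.03], [-0.79, 2.21], [0.23, 2.52], [-1.04, 4.18], [0, 3.07], [-2.55, 2.55]. Speed limits (rad/s): [2.22, 2.22, 2.57, 3.14, 3.14, 3.14].

### API

Orientations are given as [roll, pitch, yaw] about the fixed x, y, z axes, in that order (R = Rz(yaw) Ry(pitch) Rx(roll)).
In Python, from station import ctrl gives the robot as it stands. The module is installed in compiled form; this text tells all that it offers.
- The arm moves only by the tool servo_tool, never from a script. Its argument "motion" is one flat list of numbers, 4 for each row, row after row: the shift along the tool's x, y, z in mm, then the turn about the tool's x in degrees. In form: [dx, dy, dz, roll, dx, dy, dz, roll, ...]. A call has 1 to 20 rows; each row is the pose to reach, as a shift and turn from the pose commanded when the call began, along the tool's axes at that moment; what a row does not reach only later rows make up. A row lasts 1/8 s, in which the tool goes at most 62.5 mm and 10.7 degrees, less where a joint would pass 70% of its speed; a pose out of reach is approached as far as the arm can. A call with a gripper value outside its range is refused whole. "gripper" is the opening, from 0 (shut) to 1 (fully open), set as the call begins (left out, the last holds). The fingers move at their own pace and stop on an object; "force" is the grip in N (left out, the last holds). Time passes only in rows, so rows that repeat a pose let the fingers close. It gives the time, the measured TCP pose, the force and the opening at its end, in the units of the state.
- ctrl.get_obs(): the state, without advancing time (a new reading comes with each control period).
- ctrl.camera(name): name is "side" or "top"; returns a dict with "color" (420x560x3 uint8, red, green, blue), "z_map" (420x560 float32, m along the optical axis (not along the pixel's ray), 0 where there is no reading), "fx", "fy", "cx", "cy" (pixels), "rvec" (rotation vector, rad) and "tvec" (3), from world to camera coordinates, as OpenCV has them. Camera axes: x right, y down, z forward; pixel columns grow to the right and rows downward; lengths in m; the calibration is good to about 2 mm. A picture is of the moment at which its call begins.
- ctrl.hand_in(): hands the job in, once; it reports no verdict.
The state is a dict: "time_s": time; "qpos": joint angles; "joint_vel": joint speeds; "tau": joint torques, N m; "ee_pos": TCP position; "eef_rot": TCP orientation; "force": force on the tool from outside, world axes, zero at the start; "moment": the same for the moment, N m; "grip_width": finger opening in m.
Only numpy, scipy, OpenCV 4.12 (cv2) and the standard library are available. Lean on these libraries where they do the work, as an engineer would, in place of code of your own. Each camera call takes 0.05 s, during which the arm holds its last target.

## Working session

There is one attempt and no reset: what is moved stays moved. The work goes in short steps, Python scripts to look and compute and a tool call to move; the robot and the scene stay as the last step left them, time stands still between calls to the robot, and variables do not carry over. Pictures are saved under pics/ and viewed, and the job is handed in when it is done.

Besides the shell and the picture viewer there is one more tool, called after "Call:" as name(argument=value, ...) on one line, values as JSON. servo_tool: Moves the arm, as the interface text tells. Its arguments: {"type":"object","properties":{"motion":{"type":"array","items":{"type":"number"}},"gripper":{"type":"number"},"force":{"type":"number"}},"required":["motion"]}

```bash
mkdir -p pics; python3 - <<'E'
from station import ctrl
import cv2,numpy as np,pickle
o=ctrl.get_obs();print({k:np.round(v,3) for k,v in o.items()})
for n in("side","top"):
    c=ctrl.camera(n);pickle.dump(c,open(n+"0.pkl","wb"))
    cv2.imwrite(f"pics/{n}0.png",cv2.resize(c["color"][:,:,::-1],(800,600),interpolation=cv2.INTER_CUBIC))
    R=cv2.Rodrigues(np.array(c["rvec"]))[0];print(n,c["fx"],c["cx"],c["cy"],(-R.T@np.array(c["tvec"]).ravel()).round(3),R.round(3).tolist())
E
```

```text
{'time_s': np.float64(0.0), 'qpos': array([-1.321,  0.3  ,  1.522,  0.   ,  1.321, -0.067]), 'joint_vel': array([ 0.   ,  0.001, -0.   ,  0.001, -0.001, -0.001]), 'tau': array([-4.0000e-03, -5.3181e+01, -3.5274e+01,  7.1000e-02,  2.4000e-02,
       -0.0000e+00]), 'ee_pos': array([ 0.171, -0.522,  0.205]), 'eef_rot': array([3.065, 1.57 , 1.811]), 'force': array([ 1.128, -0.117,  0.323]), 'moment': array([-0.012,  0.   ,  0.015]), 'grip_width': np.float64(0.094)}
side 537.4294606114904 281.26064526690504 212.5287036385991 [ 0.427 -0.87   0.922] [[0.996, -0.094, -0.003], [-0.067, -0.688, -0.722], [0.065, 0.719, -0.691]]
top 406.0976376125508 274.3712805313992 212.05157022963942 [0.437 0.006 1.013] [[-0.015, -1.0, -0.005], [-0.996, 0.016, -0.085], [0.085, 0.004, -0.996]]
```

View pics/side0.png

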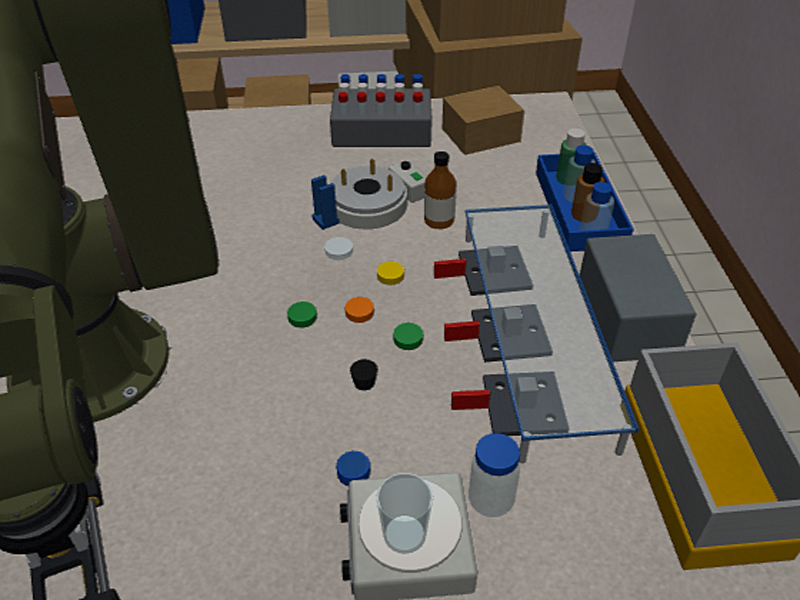

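View pics/top0.png

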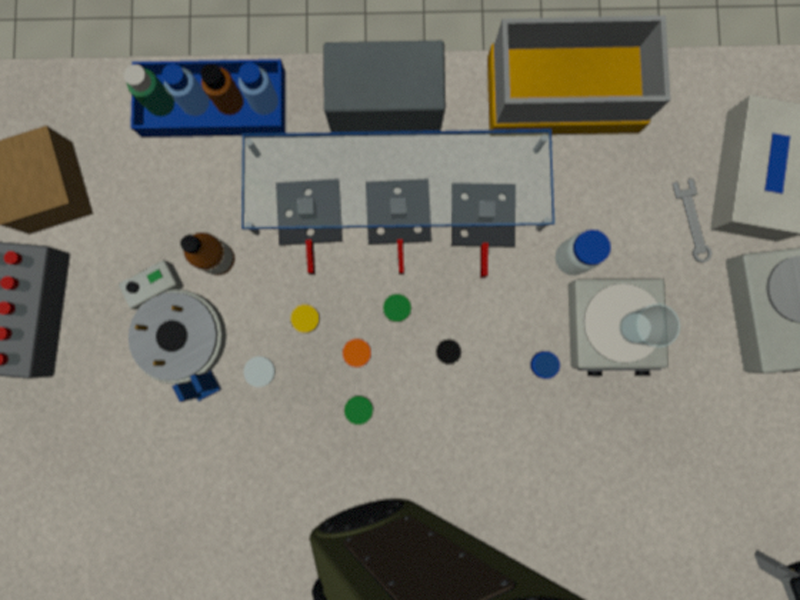

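```bash
cat >h.py <<'E'
import numpy as np,cv2,pickle
def ray(c,u,v):
    R=cv2.Rodrigues(np.array(c["rvec"],float))[0];t=np.array(c["tvec"],float).ravel()
    d=R.T@np.array([(u-c["cx"])/c["fx"],(v-c["cy"])/c["fy"],1.]);return -R.T@t,d
def onz(c,u,v,z):
    o,d=ray(c,u,v);return (o+d*(z-o[2])/d[2])
def blobs(m,amin=20):
    n,l,s,ce=cv2.connectedComponentsWithStats(m.astype(np.uint8),connectivity=8)
    return [(i,s[i,4],ce[i],l==i) for i in range(1,n) if s[i,4]>=amin]
def hsv(c): return cv2.cvtColor(c["color"],cv2.COLOR_RGB2HSV).astype(int)
E
python3 - <<'E'
from h import *
for n in("top","side"):
    c=pickle.load(open(n+"0.pkl","rb"));h=hsv(c);H,S,V=h[...,0],h[...,1],h[...,2]
    print(n)
    for nm,m,z in [("orange",(H>5)&(H<18)&(S>190)&(V>180),.015),("red",((H<4)|(H>175))&(S>180)&(V>90),.035),("blue",(H>100)&(H<125)&(S>150)&(V>40),.092),("brass",(H>12)&(H<28)&(S>90)&(V>60),.08),("black",(V<45),.045)]:
        for i,a,ce,mm in blobs(m,12):
            p=onz(c,*ce,z)
            if 0.2<p[0]<0.75: 
                r=cv2.minAreaRect(np.argwhere(mm)[:,::-1].astype(np.float32))
                print(nm,a,ce.round(1),p.round(4),np.round(r[1],1),round(r[2],1))
c=pickle.load(open("top0.pkl","rb"))
z=c["color"]
def crop(c,x0,y0,x1,y1,f,name):
    cv2.imwrite(name,cv2.resize(c["color"][y0:y1,x0:x1,::-1],None,fx=f,fy=f,interpolation=cv2.INTER_CUBIC))
crop(c,80,150,220,290,4,"pics/reac.png")
crop(c,160,80,400,220,3,"pics/fl.png")
E
```

```text
top
red 70 [216.4 178.7] [0.6043 0.1503 0.035 ] [22.2  3.1] 85.6
red 55 [280. 178.] [ 0.6034 -0.0046  0.035 ] [22.  3.] 90.0
red 91 [338.6 180.7] [ 0.5946 -0.1469  0.035 ] [22.  4.] 90.0
red 54 [  7.3 180. ] [0.6095 0.6612 0.035 ] [6. 8.] 90.0
red 56 [  4.8 197.5] [0.5665 0.6656 0.035 ] [7.8 7.8] 45.0
red 47 [  2.9 215. ] [0.5239 0.6685 0.035 ] [6. 6.] 90.0
red 30 [  1.7 233. ] [0.4804 0.6697 0.035 ] [6. 4.] 90.0
red 12 [  0.4 251. ] [0.437  0.6708 0.035 ] [6. 1.] 90.0
blue 443 [543.8 114. ] [ 0.7336 -0.6173  0.092 ] [11.3 39.4] 7.6
blue 455 [413.9 172.8] [ 0.6007 -0.3108  0.092 ] [22. 24.] 90.0
blue 262 [381.1 255.1] [ 0.4146 -0.2287  0.092 ] [16. 18.] 90.0
blue 137 [140.4 271.1] [0.3871 0.3138 0.092 ] [20.1 12.5] 26.6
blue 46 [125.5 274.5] [0.3799 0.3474 0.092 ] [10.8  5.1] 50.2
brass 2443 [ 20.3 123.1] [0.7366 0.6058 0.08  ] [58.2 50.4] 74.1
brass 35 [141.8 164.8] [0.6323 0.3178 0.08  ] [12.  4.] -0.0
brass 120 [137.4 181.5] [0.5931 0.3276 0.08  ] [17.9  9.5] 8.7
brass 327 [213.  222.6] [0.4947 0.1519 0.08  ] [19.8 19.1] 45.0
brass 238 [249.2 246.6] [0.4382 0.0691 0.08  ] [17. 16.
[... 2719 characters left out ...]
] 90.0
black 152 [256.4 130.3] [0.4712 0.3809 0.045 ] [10. 17.] 90.0
black 15 [332.3 188.1] [0.6434 0.1165 0.045 ] [5. 2.] 0.0
black 38 [331.7 202.4] [0.6335 0.065  0.045 ] [17.7  7.4] 39.8
black 12 [340.5 221.8] [ 0.643  -0.0025  0.045 ] [2. 5.] 90.0
black 43 [341.9 248.5] [ 0.6318 -0.0853  0.045 ] [20.5  8.7] 40.9
black 12 [346.1 241.4] [ 0.6447 -0.0651  0.045 ] [4.4 2.7] 14.0
black 312 [254.3 261.5] [ 0.4373 -0.1045  0.045 ] [20. 18.] 90.0
black 18 [349.7 268.3] [ 0.6383 -0.1432  0.045 ] [3. 5.] 90.0
black 32 [357.8 303. ] [ 0.6375 -0.2342  0.045 ] [ 2. 12.] 90.0
black 57 [240.2 358.6] [ 0.398  -0.3374  0.045 ] [12.  4.] 90.0
black 66 [241.9 398.7] [ 0.3979 -0.416   0.045 ] [13.  4.] 90.0
```

View pics/reac.png

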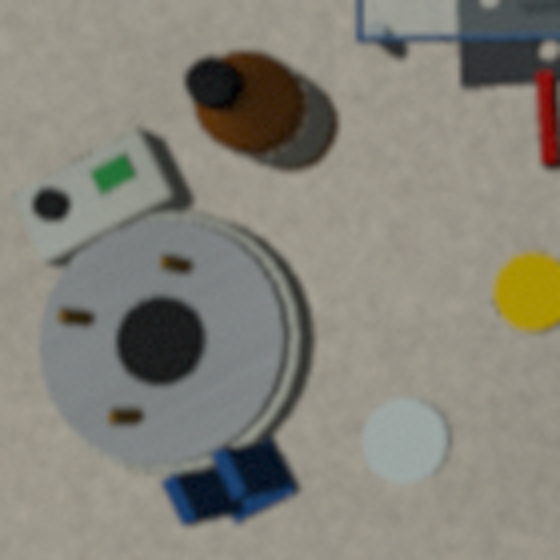

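View pics/fl.png

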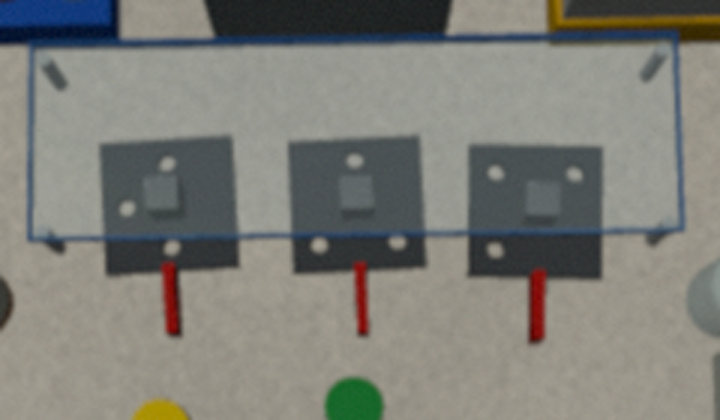

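```bash
python3 - <<'E'
from h import *
for n in("top","side"):
    c=pickle.load(open(n+"0.pkl","rb"));h=hsv(c);H,S,V=h[...,0],h[...,1],h[...,2]
    print(n)
    for i,a,ce,mm in blobs((H>5)&(H<17)&(S>170)&(V>120),60):
        p=onz(c,*ce,.015)
        if 0.3<p[0]<.55 and abs(p[1])<.2:
            pts=np.argwhere(mm)[:,::-1].astype(np.float32);e=cv2.minEnclosingCircle(pts)
            print("orange",a,ce,p.round(4), onz(c,*e[0],.015).round(4),h[mm].mean(0))
    # studs
    for i,a,ce,mm in blobs((H>10)&(H<30)&(S>70)&(V>40),8):
        p=onz(c,*ce,.065)
        if np.hypot(p[0]-.4713,p[1]-.3805)<.085:
            pts=np.argwhere(mm)[:,::-1]
            ext=pts[np.argmin(pts[:,0])] if n=="top" else pts[np.argmin(pts[:,1])]
            print("stud",a,ce.round(1),p.round(4),"ext",ext,onz(c,*ext,.079).round(4))
    m=((H<5)|(H>174))&(S>150)&(V>60)
    for i,a,ce,mm in blobs(m,30):
        p=onz(c,*ce,.035)
        if abs(p[1]+.148)<.03:
            rows=np.argwhere(mm); ax=0 if n=="top" else 1
            for r in np.unique(rows[:,ax]):
                q=rows[rows[:,ax]==r][:,1-ax]; print("(%d:%d-%d)"%(r,q.min(),q.max()),end=" ")
            print()
c=pickle.load(open("top0.pkl","rb"))
f=lambda x,y,z:onz(c,160+x/3-.33,80+y/3-.33,z).round(4)
print("plate corners",f(468,276,.01),f(602,277,.01),f(470,146,.01),f(602,148,.01))
print("holes",f(496,173,.01),f(574,175,.01),f(496,250,.01),"hubtop",f(543,199,.05))
print("deck front",f(32,239,.066),f(683,230,.066))
for nm,x,y in(("stopper",0,0),):pass
E
```

```text
top
orange 279 [249.2437276 246.5734767] [0.4384 0.0733 0.015 ] [0.4383 0.0732 0.015 ] [ 13.3297491  233.92114695 168.49820789]
stud 16 [122.4 215.2] [0.5161 0.3667 0.065 ] ext [120 214] [0.518  0.3671 0.079 ]
stud 17 [ 98.4 228.8] [0.4852 0.4225 0.065 ] ext [ 95 228] [0.4865 0.4243 0.079 ]
stud 18 [110.3 253.7] [0.4269 0.3936 0.065 ] ext [107 253] [0.4287 0.3955 0.079 ]
(170:338-341) (171:337-341) (172:337-341) (173:337-341) (174:337-340) (175:337-340) (176:337-340) (177:337-340) (178:337-340) (179:337-340) (180:337-340) (181:337-340) (182:337-340) (183:337-340) (184:337-340) (185:337-340) (186:337-340) (187:337-340) (188:337-340) (189:337-340) (190:337-340) (191:337-340) (192:337-340) (193:337-337) 
side
orange 214 [251.06074766 214.48130841] [0.4385 0.0733 0.015 ] [0.4384 0.0733 0.015 ] [ 13.76635514 232.48130841 180.71495327]
stud 30 [260.  116.2] [0.4846 0.4203 0.065 ] ext [260 111] [0.4852 0.4253 0.079 ]
stud 32 [240.  123.8] [0.4265 0.3881 0.065 ] ext [240 118] [0.4276 0.3958 0.079 ]
stud 25 [272.4 127.4] [0.5151 0.3621 0.065 ] ext [272 122] [0.5146 0.3676 0.079 ]
(316:275-286) (317:274-285) (318:274-286) (319:274-286) (320:274-286) (321:274-286) (322:274-286) (323:274-286) (324:274-286) (325:274-285) (326:274-285) (327:274-285) (328:274-285) (329:274-285) (330:274-285) (331:274-285) (332:273-285) (333:273-285) (334:273-285) (335:273-285) (336:273-285) (337:273-285) (338:273-285) (339:273-285) (340:273-285) (341:273-285) (342:273-280) 
plate corners [ 0.6223 -0.0943  0.01  ] [ 0.6196 -0.2057  0.01  ] [ 0.7329 -0.0986  0.01  ] [ 0.7293 -0.2094  0.01  ]
holes [ 0.7094 -0.1199  0.01  ] [ 0.7066 -0.1852  0.01  ] [ 0.6439 -0.1182  0.01  ] hubtop [ 0.6766 -0.152   0.05  ]
deck front [0.6472 0.2548 0.066 ] [ 0.6459 -0.2589  0.066 ]
```

```bash
cat >>h.py <<'E'
from scipy.spatial.transform import Rotation as Ro
def plan(o,tgt,jaw):
    """tgt world TCP, jaw: world yaw deg of jaw axis; prints tool shift mm and roll deg"""
    R=Ro.from_euler('xyz',o["eef_rot"]).as_matrix()
    d=R.T@(np.array(tgt)-np.array(o["ee_pos"]))*1000
    y=np.degrees(np.arctan2(R[1,2],R[0,2])); r=-(jaw-y)
    r=(r+90)%180-90
    print("shift",d.round(1),"roll",round(r,1),"or",round(r-180*np.sign(r),1),"jawyaw",round(y,1),"downaxis",R[:,0].round(4), "q6",np.round(o["qpos"][5],2))
E
python3 - <<'E'
from h import *
from station import ctrl
o=ctrl.get_obs();print(Ro.from_euler('xyz',o["eef_rot"]).as_matrix().round(3))
plan(o,[.4384,.0733,.100],27.3)
plan(o,[.4384,.0733,.003],27.3)
E
```

```text
[[-0.     0.95   0.312]
 [ 0.001  0.312 -0.95 ]
 [-1.     0.    -0.001]]
shift [ 105.5  439.4 -482.7] roll 80.9 or -99.1 jawyaw -71.8 downaxis [-3.e-04  1.e-03 -1.e+00] q6 -0.07
shift [ 202.5  439.4 -482.6] roll 80.9 or -99.1 jawyaw -71.8 downaxis [-3.e-04  1.e-03 -1.e+00] q6 -0.07
```

Call:
servo_tool(motion=[40,175,-193,-40,105,439,-483,-99,105,439,-483,-99,105,439,-483,-99,105,439,-483,-99,105,439,-483,-99,105,439,-483,-99,105,439,-483,-99,105,439,-483,-99,105,439,-483,-99,105,439,-483,-99,105,439,-483,-99,105,439,-483,-99,105,439,-483,-99], gripper=0.75, force=15)

```text
time_s: 1.85
ee_pos: [0.4379, 0.0722, 0.1007]
eef_rot: [-0.633, 1.571, -0.161]
force: [-0.3, -0.5, -0.3]
grip_width: 0.0704
```

```bash
python3 - <<'E'
from h import *
from station import ctrl
o=ctrl.get_obs();print(o["time_s"],o["ee_pos"],o["grip_width"],o["force"])
plan(o,[.4384,.0733,.003],27.3)
E
```

```text
1.85 [0.4378557  0.07218003 0.10066425] 0.07040479669386142 [-0.30521909 -0.51469791 -0.30471261]
shift [97.7  0.8  1. ] roll -0.2 or 179.8 jawyaw 27.1 downaxis [ 3.e-04 -0.e+00 -1.e+00] q6 -0.39
```

Call:
servo_tool(motion=[50,1,1,0,85,1,1,0,97,1,1,0,97,1,1,0])

```text
time_s: 2.35
ee_pos: [0.4385, 0.0741, 0.0038]
eef_rot: [2.814, 1.57, -2.996]
force: [0.8, 0.0, -0.9]
grip_width: 0.0707
```

Call:
servo_tool(motion=[0,0,0,0,0,0,0,0,0,0,0,0,0,0,0,0,0,0,0,0], gripper=0.4, force=15)

```text
time_s: 2.98
ee_pos: [0.4389, 0.0745, 0.0042]
eef_rot: [-0.441, 1.57, 0.033]
force: [-2.1, -0.1, 7.6]
grip_width: 0.0496
```

Call:
servo_tool(motion=[-40,0,0,0,-100,0,0,0,-125,0,0,0,-125,0,0,0])

```text
time_s: 3.48
ee_pos: [0.4392, 0.0746, 0.1301]
eef_rot: [-0.381, 1.567, 0.093]
force: [0.3, 0.5, -1.3]
grip_width: 0.0491
```

```bash
python3 - <<'E'
from h import *
from station import ctrl
o=ctrl.get_obs();print(o["time_s"],o["ee_pos"],o["grip_width"],o["force"])
plan(o,[.4715,.3808,.12],27.3)
plan(o,[.4715,.3808,.0485],27.3)
E
```

```text
3.475 [0.4392393  0.07456068 0.13011623] 0.04908492775617305 [ 0.28425851  0.47787251 -1.34138711]
shift [ 10.3 257.8 168.5] roll -0.1 or 179.9 jawyaw 27.2 downaxis [ 3.8e-03  4.0e-04 -1.0e+00] q6 -0.39
shift [ 81.8 257.9 168.2] roll -0.1 or 179.9 jawyaw 27.2 downaxis [ 3.8e-03  4.0e-04 -1.0e+00] q6 -0.39
```

Call:
servo_tool(motion=[0,40,26,0,0,90,59,0,0,140,92,0,0,190,124,0,0,230,150,0,0,258,168,0,0,258,168,0,0,258,168,0])

```text
time_s: 4.47
ee_pos: [0.4698, 0.3798, 0.1272]
eef_rot: [-2.938, 1.569, -2.465]
force: [0.2, -0.1, -0.4]
grip_width: 0.0497
```

```bash
python3 - <<'E'
from h import *
from station import ctrl
o=ctrl.get_obs();print(o["time_s"],o["ee_pos"],o["grip_width"],o["force"])
plan(o,[.4715,.3808,.049],27.3)
for n in("side","top"):
    c=ctrl.camera(n);pickle.dump(c,open(n+"1.pkl","wb"))
    x0,y0=(180,60) if n=="side" else (60,150)
    cv2.imwrite(f"pics/{n}1.png",cv2.resize(c["color"][y0:y0+140,x0:x0+140,::-1],None,fx=4,fy=4,interpolation=cv2.INTER_CUBIC))
E
```

```text
4.475 [0.46983856 0.37983605 0.12715585] 0.04971661172128526 [ 0.18047611 -0.14926429 -0.37672999]
shift [78.2  0.1  2.1] roll -0.2 or 179.8 jawyaw 27.1 downaxis [-0.0016 -0.0013 -1.    ] q6 0.15
```

View pics/side1.png

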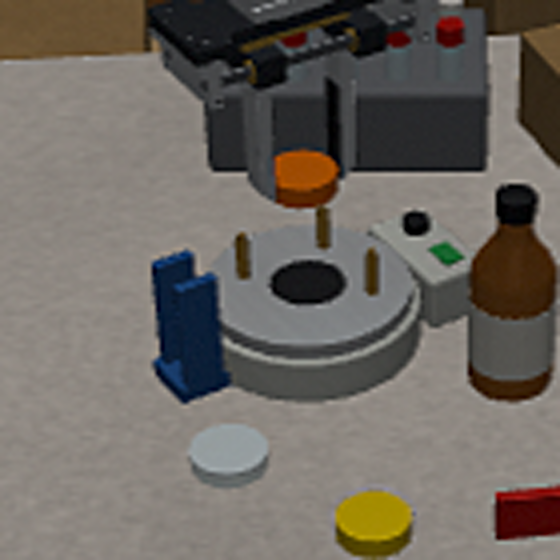

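Call:
servo_tool(motion=[40,0,2,0,65,0,2,0,74,0,2,0,77,0,2,0,78,0,2,0,78,0,2,0])

```text
time_s: 5.32
ee_pos: [0.4723, 0.3818, 0.0512]
eef_rot: [0.123, 1.57, 0.597]
force: [0.5, -0.7, -0.8]
grip_width: 0.0495
```

Call:
servo_tool(motion=[0,0,0,0,0,0,0,0,0,0,0,0,0,0,0,0], gripper=0.68)

```text
time_s: 5.82
ee_pos: [0.472, 0.3816, 0.0505]
eef_rot: [-0.386, 1.571, 0.088]
force: [0.2, 0.2, -0.1]
grip_width: 0.0641
```

Call:
servo_tool(motion=[-30,0,0,0,-80,0,0,0,-110,0,0,0,-110,0,0,0])

```text
time_s: 6.32
ee_pos: [0.4727, 0.3822, 0.1629]
eef_rot: [0.146, 1.566, 0.619]
force: [0.5, -0.2, -0.4]
grip_width: 0.0639
```

```bash
python3 - <<'E'
from h import *
from station import ctrl
o=ctrl.get_obs();print(o["time_s"],o["ee_pos"],o["grip_width"],o["force"])
plan(o,[.584,-.1495,.12],88.3)
plan(o,[.584,-.1495,.006],88.3)
c=ctrl.camera("side");pickle.dump(c,open("side2.pkl","wb"))
cv2.imwrite(f"pics/side2.png",cv2.resize(c["color"][60:200,180:320,::-1],None,fx=4,fy=4,interpolation=cv2.INTER_CUBIC))
h=hsv(c);H,S,V=h[...,0],h[...,1],h[...,2]
for i,a,ce,mm in blobs((H>5)&(H<17)&(S>170)&(V>120),60):
    print(a,ce,onz(c,*ce,.06))
# finer mask: top-face only (brighter)
E
```

```text
6.325 [0.47273587 0.38216984 0.16285151] 0.0638595505204683 [ 0.46246643 -0.20985668 -0.42776811]
shift [  41.9 -523.9 -143.8] roll -61.1 or 118.9 jawyaw 27.2 downaxis [ 0.0035  0.0025 -1.    ] q6 0.15
shift [ 155.9 -523.9 -144.3] roll -61.1 or 118.9 jawyaw 27.2 downaxis [ 0.0035  0.0025 -1.    ] q6 0.15
135 [256.63703704 125.77037037] [0.47238111 0.38132477 0.06      ]
```

View pics/side2.png

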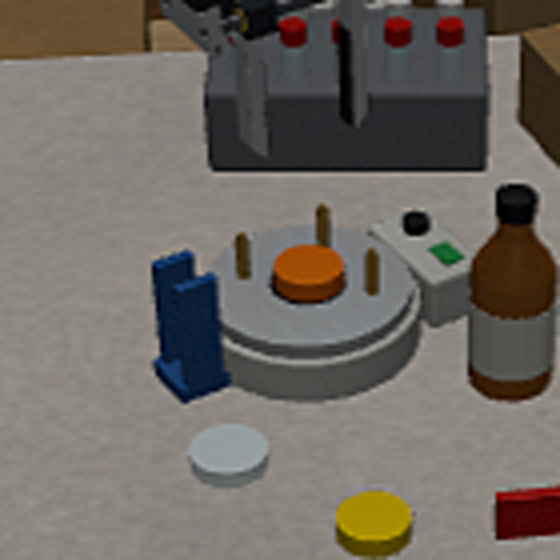

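Call:
servo_tool(motion=[0,-60,-17,-10,0,-120,-34,-20,0,-180,-50,-30,0,-240,-66,-40,0,-300,-83,-50,0,-360,-99,-61,0,-420,-116,-61,0,-470,-130,-61,20,-510,-140,-61,42,-524,-144,-61,42,-524,-144,-61,42,-524,-144,-61], gripper=0.35)

```text
time_s: 7.88
ee_pos: [0.583, -0.149, 0.1187]
eef_rot: [0.556, 1.571, 2.096]
force: [0.3, 0.1, -0.4]
grip_width: 0.0331
```

```bash
python3 - <<'E'
from h import *
from station import ctrl
o=ctrl.get_obs();print(o["time_s"],o["ee_pos"],o["grip_width"],o["force"])
plan(o,[.584,-.1495,.006],88.3)
c=ctrl.camera("side")
cv2.imwrite(f"pics/side3.png",cv2.resize(c["color"][150:330,240:420,::-1],None,fx=3.3,fy=3.3,interpolation=cv2.INTER_CUBIC))
E
```

```text
7.875 [ 0.58301223 -0.14900893  0.11867769] 0.03312125165495877 [ 0.30271649  0.07100696 -0.36704052]
shift [112.7  -1.   -0.5] roll -0.1 or 179.9 jawyaw 88.2 downaxis [-1.e-04  2.e-04 -1.e+00] q6 -1.85
```

View pics/side3.png

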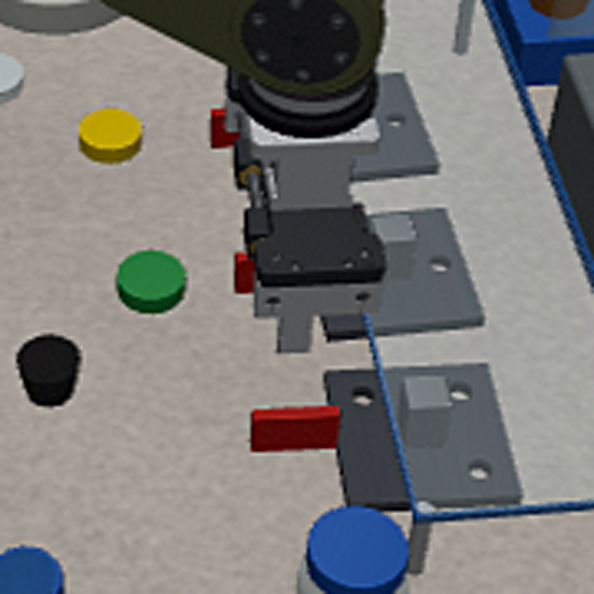

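Call:
servo_tool(motion=[50,-1,0,0,90,-1,0,0,108,-1,0,0,112,-1,0,0,112,-1,0,0])

```text
time_s: 8.55
ee_pos: [0.5848, -0.1504, 0.0079]
eef_rot: [-1.828, 1.569, -0.29]
force: [0.1, -0.6, 0.2]
grip_width: 0.0328
```

Call:
servo_tool(motion=[0,0,0,0,0,0,0,0,0,0,0,0,0,0,0,0,0,0,0,0], gripper=0, force=30)

```text
time_s: 9.18
ee_pos: [0.5843, -0.1503, 0.007]
eef_rot: [-1.52, 1.57, 0.019]
force: [-1.8, 2.4, 6.0]
grip_width: 0.0096
```

```bash
python3 - <<'E'
from h import *
from station import ctrl
o=ctrl.get_obs();print(o["time_s"],o["ee_pos"],o["grip_width"],o["force"])
plan(o,[.474,-.154,.006],88.3)
E
```

```text
9.175 [ 0.58428852 -0.15028022  0.00702521] 0.00958526836398855 [-1.7832533   2.4083835   6.04939027]
shift [  0.9 110.1  -7.3] roll -0.1 or 179.9 jawyaw 88.2 downaxis [ 7.e-04  0.e+00 -1.e+00] q6 -1.85
```

Call:
servo_tool(motion=[0,10,0,0,0,25,-1,0,0,42,-2,0,0,60,-3,0,0,78,-4,0,0,95,-5,0,0,108,-6,0,0,115,-6,0,0,115,-6,0,0,115,-6,0])

```text
time_s: 10.42
ee_pos: [0.4683, -0.153, 0.007]
eef_rot: [1.927, 1.57, -2.818]
force: [-4.8, -1.1, 14.6]
grip_width: 0.0098
```

Call:
servo_tool(motion=[0,0,0,0,0,0,0,0,0,0,0,0], gripper=0.3)

```text
time_s: 10.8
ee_pos: [0.4685, -0.1526, 0.0061]
eef_rot: [1.265, 1.57, 2.804]
force: [0.9, -0.4, 0.1]
grip_width: 0.0281
```

Call:
servo_tool(motion=[-30,0,0,0,-85,0,0,0,-135,0,0,0,-145,60,0,0,-145,120,0,0,-145,120,0,0])

```text
time_s: 11.55
ee_pos: [0.3463, -0.1484, 0.1514]
eef_rot: [1.978, 1.571, -2.768]
force: [0.4, -0.5, 1.0]
grip_width: 0.0282
```

```bash
python3 - <<'E'
from h import *
from station import ctrl
o=ctrl.get_obs();print(o["time_s"],o["ee_pos"],o["grip_width"],o["force"])
for n in("side","top"):
    c=ctrl.camera(n);pickle.dump(c,open(n+"4.pkl","wb"))
    x0,y0=(230,180) if n=="side" else (250,110)
    cv2.imwrite(f"pics/{n}4.png",cv2.resize(c["color"][y0:y0+150,x0:x0+150,::-1],None,fx=4,fy=4,interpolation=cv2.INTER_CUBIC))
E
```

```text
11.55 [ 0.34631236 -0.14838195  0.15144977] 0.028225649869539432 [ 0.36322503 -0.50221758  0.97665471]
```

View pics/side4.png

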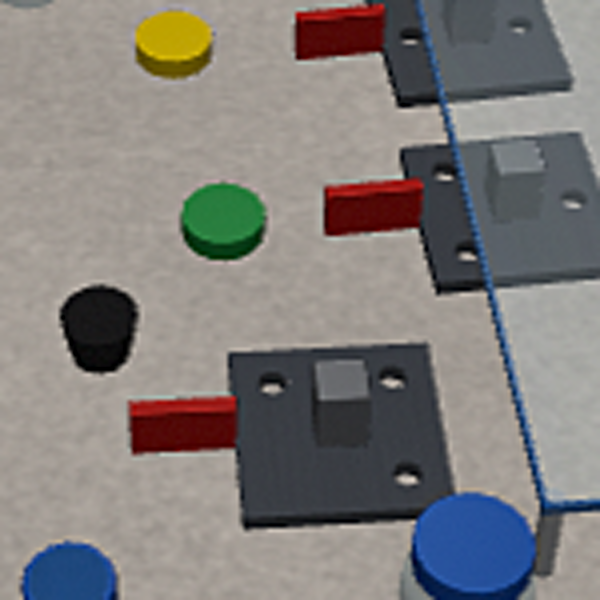

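View pics/top4.png

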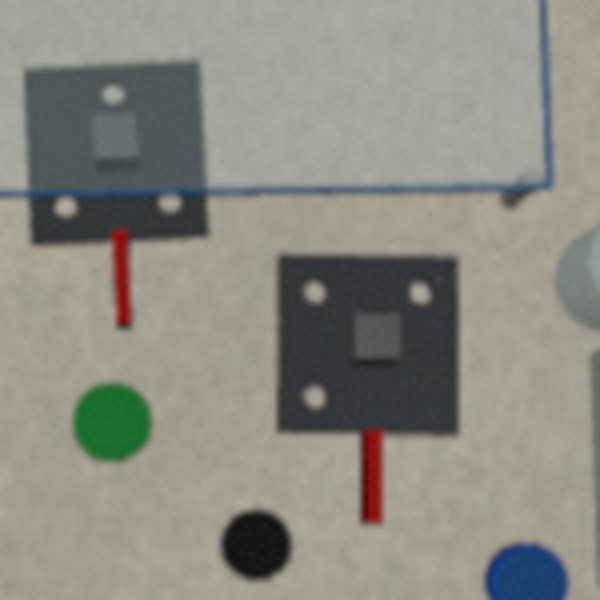

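```bash
python3 - <<'E'
from h import *
from station import ctrl
c=pickle.load(open("top4.pkl","rb"));f=lambda x,y,z:onz(c,250+x/4-.375,110+y/4-.375,z)
P=[f(*p,.01) for p in((278,256),(458,257),(278,432),(458,434))]
print(np.array(P).round(4).tolist())
H=[f(*p,.01) for p in((315,292),(421,292),(315,397))]
print("holes",np.array(H).round(4).tolist(),"ctr",(H[1]+H[2])/2,"platectr",np.mean(P,0))
print("hubtop",f(378,335,.05))
for a,b in((0,2),(1,3)): print("yaw",np.degrees(np.arctan2(*(P[a]-P[b])[[1,0]])))
for a,b in((0,1),(2,3)): d=P[a]-P[b];print("yaw",np.degrees(np.arctan2(-d[0],d[1])))
d=H[0]-H[2];print(np.degrees(np.arctan2(d[1],d[0])));d=H[0]-H[1];print(np.degrees(np.arctan2(-d[0],d[1])))
s=pickle.load(open("side4.pkl","rb"));g=lambda x,y,z:onz(s,230+x/4-.375,180+y/4-.375,z)
# hub top corners
print("side hubtop",np.mean([g(*p,.05) for p in((314,363),(363,361),(370,388),(318,391))],0))
h=[g(*p,.01) for p in((272,384),(392,379),(407,475))];print("side holes",np.array(h).round(4).tolist(),"ctr",(h[0]+h[2])/2)
E
```

```text
[[0.6172, -0.1028, 0.01], [0.6148, -0.215, 0.01], [0.5071, -0.1001, 0.01], [0.5041, -0.2112, 0.01]]
holes [[0.5942, -0.1253, 0.01], [0.5931, -0.1912, 0.01], [0.5285, -0.1235, 0.01]] ctr [ 0.56077884 -0.15737697  0.01      ] platectr [ 0.56079629 -0.15727319  0.01      ]
hubtop [ 0.56136493 -0.15688952  0.05      ]
yaw -1.4253514615374603
yaw -1.9656861726576398
yaw -1.2649187335414123
yaw -1.547732615780139
-1.5364830406178795
-0.9357341965403106
side hubtop [ 0.56190503 -0.15439258  0.05      ]
side holes [[0.5297, -0.1237, 0.01], [0.5954, -0.1266, 0.01], [0.5931, -0.1917, 0.01]] ctr [ 0.56139456 -0.15773382  0.01      ]
```

```bash
python3 - <<'E'
from h import *
from station import ctrl
o=ctrl.get_obs()
plan(o,[.561,-.1573,.15],88.5);plan(o,[.561,-.1573,.016],88.5)
E
```

```text
shift [   2.1 -211.9   -1.3] roll -0.4 or 179.6 jawyaw 88.1 downaxis [ 1.1e-03 -6.0e-04 -1.0e+00] q6 -2.04
shift [ 136.1 -211.7   -1.2] roll -0.4 or 179.6 jawyaw 88.1 downaxis [ 1.1e-03 -6.0e-04 -1.0e+00] q6 -2.04
```

Call:
servo_tool(motion=[0,-50,0,0,0,-110,0,0,0,-170,-1,0,0,-205,-1,0,0,-212,-1,0,40,-212,-1,0,60,-212,-1,0,60,-212,-1,0,60,-212,-1,0], gripper=0.55)

```text
time_s: 12.78
ee_pos: [0.5612, -0.1568, 0.0924]
eef_rot: [-1.867, 1.57, -0.328]
force: [-0.5, -0.0, -0.1]
grip_width: 0.0515
```

```bash
python3 - <<'E'
from h import *
from station import ctrl
o=ctrl.get_obs();print(o["ee_pos"],o["grip_width"])
plan(o,[.561,-.1573,.016],88.5)
E
```

```text
[ 0.56118824 -0.15675623  0.0924026 ] 0.051457256004990355
shift [76.4  0.3 -0.5] roll -0.3 or 179.7 jawyaw 88.2 downaxis [ 1.1e-03 -4.0e-04 -1.0e+00] q6 -1.87
```

Call:
servo_tool(motion=[35,0,0,0,62,0,0,0,74,0,-1,0,76,0,-1,0,76,0,-1,0])

```text
time_s: 13.4
ee_pos: [0.5613, -0.1579, 0.0166]
eef_rot: [-1.86, 1.569, -0.322]
force: [1.0, -0.8, 0.8]
grip_width: 0.0516
```

Call:
servo_tool(motion=[0,0,0,0,0,0,0,0,0,0,0,0,0,0,0,0,0,0,0,0], gripper=0.1, force=55)

```text
time_s: 14.02
ee_pos: [0.5609, -0.1575, 0.0159]
eef_rot: [-1.163, 1.57, 0.375]
force: [-1.0, 4.1, 5.9]
grip_width: 0.0275
```

```bash
python3 - <<'E'
from h import *
from station import ctrl
o=ctrl.get_obs();print(o["ee_pos"],o["grip_width"],o["force"])
plan(o,[.4716,.381,.19],117.1)
E
```

```text
[ 0.56092937 -0.15746418  0.01585334] 0.027489068097890527 [-1.00893874  4.0621688   5.90237809]
shift [-174.1  106.5  535.3] roll -28.9 or 151.1 jawyaw 88.2 downaxis [ 4.e-04  2.e-04 -1.e+00] q6 -1.88
```

Call:
servo_tool(motion=[-10,0,0,0,-40,0,0,0,-80,0,0,0,-120,5,0,0,-155,10,10,0,-174,15,50,-3,-174,25,100,-6,-174,35,150,-9,-174,45,200,-12,-174,55,250,-15,-174,65,300,-18,-174,73,350,-21,-174,82,400,-24,-174,90,445,-27,-174,98,485,-29,-174,104,515,-29,-174,106,530,-29,-174,106,535,-29,-174,106,535,-29,-174,106,535,-29])

```text
time_s: 16.52
ee_pos: [0.4724, 0.3796, 0.1895]
eef_rot: [2.885, 1.571, -1.354]
force: [-0.4, 0.8, -3.0]
grip_width: 0.0273
```

```bash
python3 - <<'E'
from h import *
from station import ctrl
o=ctrl.get_obs();print(o["ee_pos"],o["grip_width"],o["force"])
plan(o,[.4716,.381,.10],117.3)
for n in("side","top"):
    c=ctrl.camera(n);pickle.dump(c,open(n+"5.pkl","wb"))
    x0,y0=(180,30) if n=="side" else (40,140)
    cv2.imwrite(f"pics/{n}5.png",cv2.resize(c["color"][y0:y0+150,x0:x0+150,::-1],None,fx=4,fy=4,interpolation=cv2.INTER_CUBIC))
E
```

```text
[0.47240477 0.37961366 0.18953881] 0.027332348402837953 [-0.38466563  0.84411099 -2.98146258]
shift [89.5  0.1  1.6] roll -0.2 or 179.8 jawyaw 117.1 downaxis [ 0.e+00 -2.e-04 -1.e+00] q6 -1.43
```

View pics/side5.png

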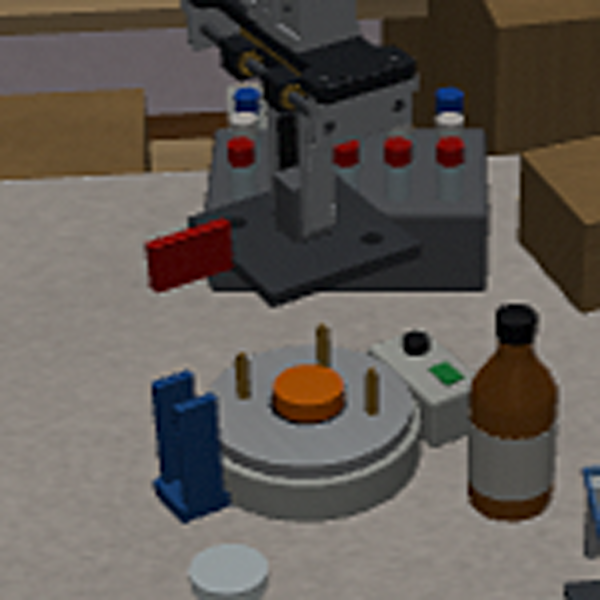

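View pics/top5.png

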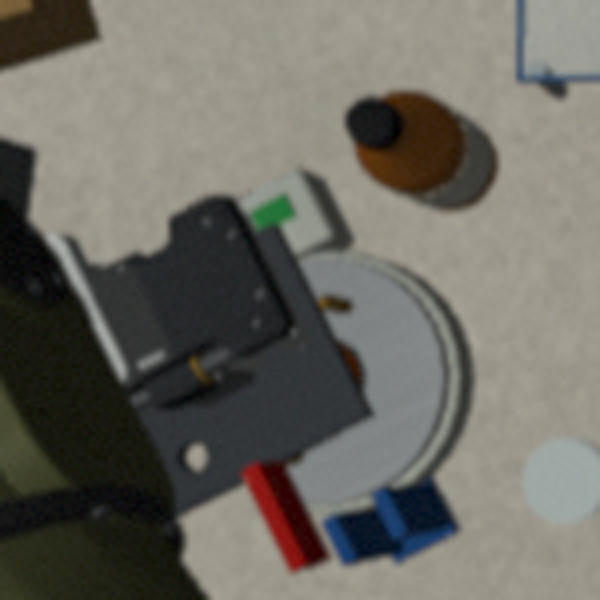

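```bash
python3 - <<'E'
from h import *
t=pickle.load(open("top5.pkl","rb"));s=pickle.load(open("side5.pkl","rb"))
T=lambda x,y,z:onz(t,40+x/4-.375,140+y/4-.375,z);S=lambda x,y,z:onz(s,180+x/4-.375,30+y/4-.375,z)
zt=.1836
a,b=S(238,222,zt),S(372,238,zt)
print("side holes",a.round(4),b.round(4),"ctr",((a+b)/2).round(4),"len",np.hypot(*(a-b)[:2]),"yaw",np.degrees(np.arctan2(*(a-b)[[1,0]]))-135)
L,F,Rr=S(190,215,zt),S(272,293,zt),S(421,242,zt)
print("corners ctr",((L+Rr)/2).round(4),"yaw",np.degrees(np.arctan2(*(Rr-F)[[1,0]])),np.degrees(np.arctan2(*(L-F)[[1,0]]))-90, np.linalg.norm(Rr-F),np.linalg.norm(L-F))
print("top hole(-33,33)",T(196,457,zt).round(4),"corner(-56,-56)",T(371,411,zt).round(4))
zz=zt+.025
q=[T(*p,zz) for p in((255,468),(312,563))]
# expected
for yaw in(27,):
    y=np.radians(yaw);R=np.array([[np.cos(y),-np.sin(y)],[np.sin(y),np.cos(y)]])
    print("ctr from hole",(T(196,457,zt)[:2]-R@[-.033,.033]).round(4),"from corner",(T(371,411,zt)[:2]-R@[-.056,-.056]).round(4))
# tab top edge in side view: inner end (230,222)?, outer end (147,244)
i,o=S(229,222,zz),S(149,244,zz);print("tab",i.round(4),o.round(4),np.degrees(np.arctan2(*(i-o)[[1,0]])))
# reactor from this view pair: seal
h=hsv(s);H,Sa,V=h[...,0],h[...,1],h[...,2]
for k,ar,ce,mm in blobs((H>5)&(H<17)&(Sa>170)&(V>120),60):print("seal",onz(s,*ce,.058).round(4))
# reactor fork: cheeks top in side: 
c=[S(172,376,.092),S(196,398,.092)];print("fork cheeks",np.round(c,4).tolist())
E
```

```text
side holes [0.4311 0.3928 0.1836] [0.5175 0.364  0.1836] ctr [0.4743 0.3784 0.1836] len 0.09107475116386349 yaw 26.55428874387556
corners ctr [0.4743 0.3804 0.1836] yaw 27.32594443126726 26.239666805482187 0.11209916118118232 0.11203339409837844
top hole(-33,33) [0.4284 0.3894 0.1836] corner(-56,-56) [0.4504 0.3004 0.1836]
ctr from hole [0.4728 0.3749] from corner [0.4748 0.3758]
tab [0.4253 0.3506 0.2086] [0.3742 0.329  0.2086] 22.988242199539997
seal [0.4725 0.3842 0.058 ]
fork cheeks [[0.3799, 0.354, 0.092], [0.3954, 0.3267, 0.092]]
```

Call:
servo_tool(motion=[30,0,1,0,60,0,1,0,78,0,2,0,82,0,2,0,82,0,2,0,82,0,2,0])

```text
time_s: 17.38
ee_pos: [0.4716, 0.3825, 0.1086]
eef_rot: [-1.432, 1.569, 0.612]
force: [-0.2, -0.9, -3.2]
grip_width: 0.0275
```

```bash
python3 - <<'E'
from h import *
from station import ctrl
o=ctrl.get_obs();print(o["ee_pos"],o["grip_width"],o["force"])
plan(o,[.4714,.3811,.10],117.3)
for n in("side","top"):
    c=ctrl.camera(n);pickle.dump(c,open(n+"6.pkl","wb"))
    x0,y0=(190,70) if n=="side" else (50,160)
    cv2.imwrite(f"pics/{n}6.png",cv2.resize(c["color"][y0:y0+120,x0:x0+120,::-1],None,fx=5,fy=5,interpolation=cv2.INTER_CUBIC))
E
```

```text
[0.47155115 0.38253327 0.10857699] 0.02745674716960376 [-0.15866893 -0.91992335 -3.19050191]
shift [ 8.6  0.8 -1.2] roll -0.1 or 179.9 jawyaw 117.2 downaxis [ 0.0014  0.001  -1.    ] q6 -1.42
```

View pics/side6.png

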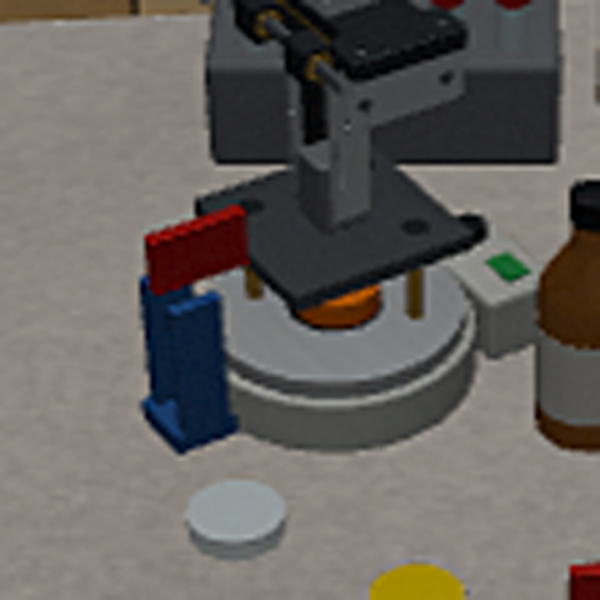

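View pics/top6.png

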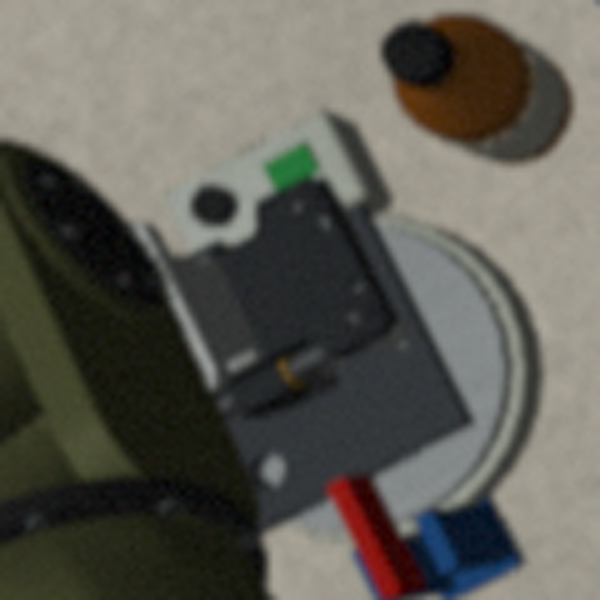

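```bash
python3 - <<'E'
from h import *
t=pickle.load(open("top6.pkl","rb"));s=pickle.load(open("side6.pkl","rb"))
T=lambda x,y,z:onz(t,50+x/5-.4,160+y/5-.4,z);S=lambda x,y,z:onz(s,190+x/5-.4,70+y/5-.4,z)
zt=.1026
a,b=S(251,207,zt),S(416,227,zt)
print("side holes",a.round(4),b.round(4),"ctr",((a+b)/2).round(4),"yaw",np.degrees(np.arctan2(*(a-b)[[1,0]]))-135)
L,F,R_=S(196,205,zt),S(293,297,zt),S(488,226,zt)
print("corners L,F",np.linalg.norm(L-F),"yaw",np.degrees(np.arctan2(*(L-F)[[1,0]]))-90)
y=np.radians(27.1);R=np.array([[np.cos(y),-np.sin(y)],[np.sin(y),np.cos(y)]])
print("side from L",(L[:2]-R@[-.056,.056]).round(4),"F",(F[:2]-R@[-.056,-.056]).round(4))
print("top from hole",(T(274,470,zt)[:2]-R@[-.033,.033]).round(4),"from corner",(T(469,419,zt)[:2]-R@[-.056,-.056]).round(4))
E
```

```text
side holes [0.4284 0.3945 0.1026] [0.517  0.366  0.1026] ctr [0.4727 0.3803 0.1026] yaw 27.173574926495462
corners L,F 0.10468756414480421 yaw 27.787364932563605
side from L [0.4737 0.3751] F [0.4715 0.3822]
top from hole [0.472  0.3771] from corner [0.4734 0.3797]
```

Call:
servo_tool(motion=[4,0,0,0,8,0,0,0,12,0,0,0,16,0,0,0,16,0,0,0])

```text
time_s: 18.1
ee_pos: [0.471, 0.3822, 0.091]
eef_rot: [1.696, 1.57, -2.542]
force: [-0.0, 0.3, -3.2]
grip_width: 0.0276
```

```bash
python3 - <<'E'
from h import *
from station import ctrl
o=ctrl.get_obs();print(o["ee_pos"],o["grip_width"],o["force"],o["moment"])
plan(o,[.4714,.3811,.076],117.3)
for n in("side",):
    c=ctrl.camera(n);pickle.dump(c,open(n+"7.pkl","wb"))
    x0,y0=(190,70) if n=="side" else (50,160)
    cv2.imwrite(f"pics/{n}7.png",cv2.resize(c["color"][y0:y0+120,x0:x0+120,::-1],None,fx=5,fy=5,interpolation=cv2.INTER_CUBIC))
E
```

```text
[0.47097553 0.38215777 0.09100764] 0.027625192526382708 [-0.01613675  0.26113957 -3.23968992] [ 0.10957139 -0.19075058  0.01468013]
shift [15.   0.1 -1.1] roll -0.1 or 179.9 jawyaw 117.2 downaxis [-6.e-04 -4.e-04 -1.e+00] q6 -1.42
```

View pics/side7.png

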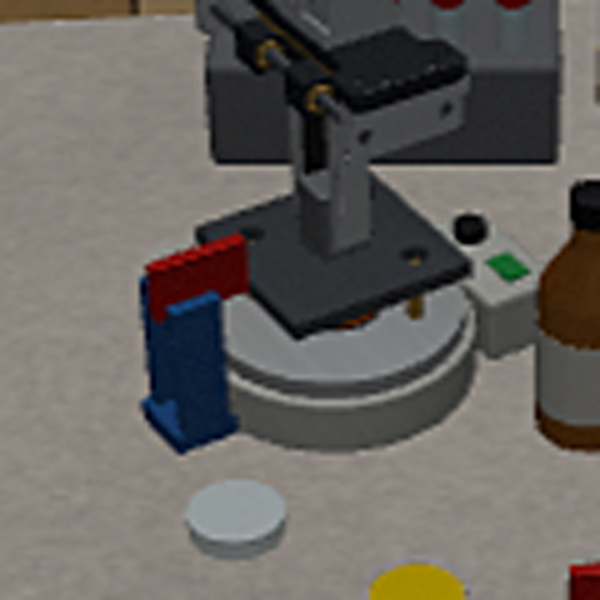

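Call:
servo_tool(motion=[4,0,0,0,8,0,0,0,11,0,0,0,13,0,0,0,14,0,0,0,15,0,0,0,15,0,0,0])

```text
time_s: 19.02
ee_pos: [0.4711, 0.3822, 0.0764]
eef_rot: [2.106, 1.571, -2.133]
force: [-0.0, -0.2, -3.9]
grip_width: 0.028
```

```bash
python3 - <<'E'
from h import *
from station import ctrl
o=ctrl.get_obs();print(o["ee_pos"],o["grip_width"],o["force"],o["moment"])
for n in("side",):
    c=ctrl.camera(n);pickle.dump(c,open(n+"8.pkl","wb"))
    x0,y0=(190,70) if n=="side" else (50,160)
    cv2.imwrite(f"pics/{n}8.png",cv2.resize(c["color"][y0:y0+120,x0:x0+120,::-1],None,fx=5,fy=5,interpolation=cv2.INTER_CUBIC))
E
```

```text
[0.47113336 0.38222184 0.07644729] 0.0280114222789997 [-0.02698164 -0.17096792 -3.87910807] [ 0.11943429 -0.08222536 -0.03157467]
```

View pics/side8.png

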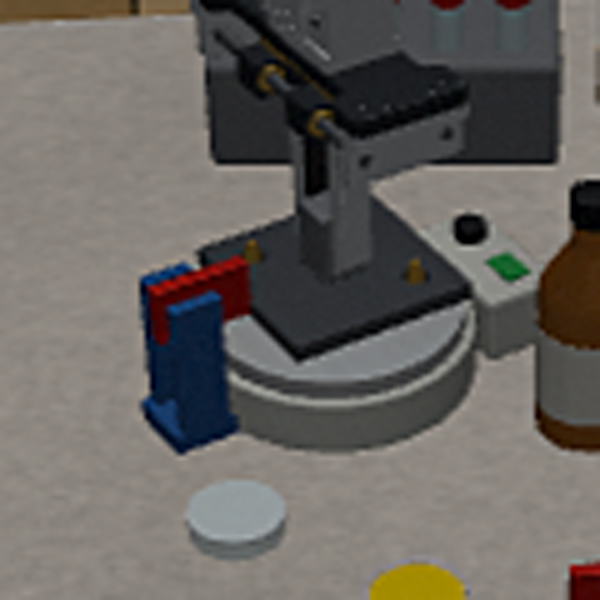

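Call:
servo_tool(motion=[0.5,0,0,0,1,0,0,0,1.5,0,0,0,1.5,0,0,0])

```text
time_s: 19.58
ee_pos: [0.4712, 0.3823, 0.0759]
eef_rot: [-1.431, 1.57, 0.614]
force: [-3.6, -2.6, 6.1]
grip_width: 0.0281
```

Call:
servo_tool(motion=[0,0,0,0,0,0,0,0,0,0,0,0,0,0,0,0], gripper=0.5)

```text
time_s: 20.08
ee_pos: [0.4712, 0.3823, 0.0749]
eef_rot: [-1.234, 1.571, 0.811]
force: [-0.1, 0.2, -0.6]
grip_width: 0.0473
```

Call:
servo_tool(motion=[-15,0,0,0,-50,0,0,0,-100,0,0,0,-150,0,0,0,-150,40,-50,0,-150,90,-110,0,-150,100,-170,0,-150,100,-230,0,-150,100,-230,0,-150,100,-230,0])

```text
time_s: 21.32
ee_pos: [0.4872, 0.1319, 0.2256]
eef_rot: [-1.589, 1.57, 0.455]
force: [1.4, -0.3, -0.1]
grip_width: 0.0472
```

```bash
python3 - <<'E'
from h import *
from station import ctrl
o=ctrl.get_obs();print(o["time_s"],o["ee_pos"],o["grip_width"],o["force"])
for n in("side","top"):
    c=ctrl.camera(n);pickle.dump(c,open(n+"9.pkl","wb"))
    x0,y0=(190,70) if n=="side" else (50,160)
    cv2.imwrite(f"pics/{n}9.png",cv2.resize(c["color"][y0:y0+120,x0:x0+120,::-1],None,fx=5,fy=5,interpolation=cv2.INTER_CUBIC))
E
```

```text
21.325 [0.48721382 0.13190882 0.22557705] 0.047164890628828365 [ 1.40990126 -0.27906988 -0.11427751]
```

View pics/side9.png

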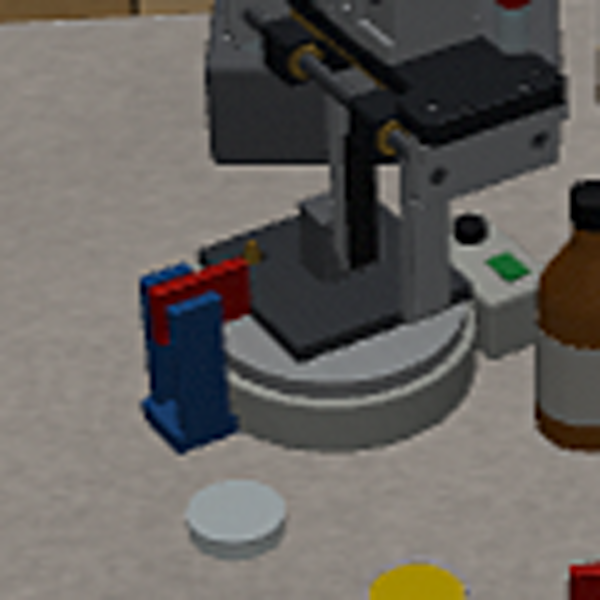

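View pics/top9.png

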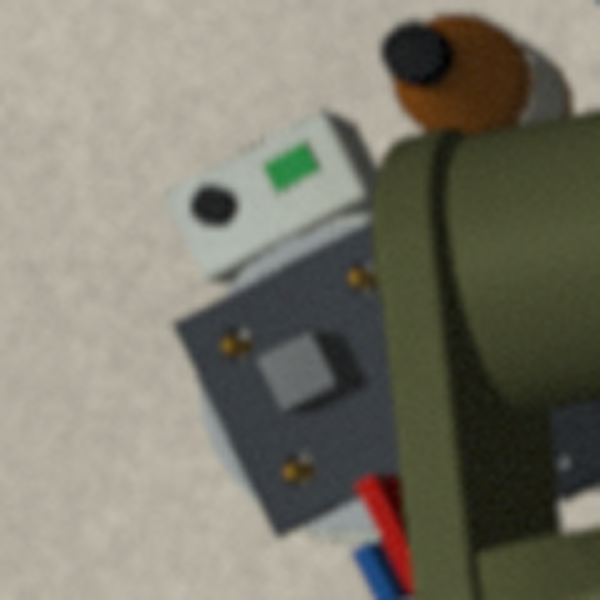

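```bash
python3 - <<'E'
from h import *
from station import ctrl
t=pickle.load(open("top9.pkl","rb"))
T=lambda x,y,z:onz(t,50+x/5-.4,160+y/5-.4,z)
print("hubtop",T(296,371,.11).round(4))
P=[]
for x,y in((200,330),(290,515),(260,440),(300,300),(360,420),(370,260),(225,365),(330,500)):
    u,v=int(50+x/5),int(160+y/5);z=float(t["z_map"][v,u]);o,d=ray(t,u,v);P.append(o+d*z)
P=np.array(P);print(P[:,2].round(4))
A=np.c_[P[:,:2],np.ones(8)];k=np.linalg.lstsq(A,P[:,2],rcond=None)[0];print("tilt",k[:2])
u,v=50+59,160+74;o,d=ray(t,u,v);print("hub top z",(o+d*float(t["z_map"][v,u])))
print(ctrl.get_obs()["joint_vel"].round(3)); print(ctrl.hand_in())
E
```

```text
hubtop [0.4714 0.3794 0.11  ]
[0.0668 0.0677 0.0705 0.0681 0.0715 0.0674 0.0691 0.0706]
tilt [-0.02010009 -0.02027805]
hub top z [0.47093817 0.3785349  0.11093137]
[ 0.011  0.001  0.003  0.    -0.002 -0.002]
the job is handed in; nothing more can be done
None
```

I laid the orange seal in the middle of the stud plate, then drew flange_2 out by its tab and let it go flat on the bench. After that I took it by the hub, lowered it over the studs until the seal carried it, released it and handed the job in. The clock read about 21 s of the 64 s allowed.

What the last checks showed:
- **Seating:** all three studs stand up through the holes and the tab is between the fork cheeks. The wrist force changed from about −3.9 N hanging to +6 N when the flange touched the seal.
- **Position:** the hub is within about 1.5 mm of the plate's centre. Its top is at about 111 mm, where 110 mm is expected.
- **Seal:** I last measured it after placing it, within about 4 mm of the plate's centre. It is now hidden under the flange.
- **Level:** depth readings on the plate spread from 66.8 to 71.5 mm, a fitted tilt of about 0.03 rad. That is close to the 0.04 limit, though I think it is mostly noise because the side view shows the flange level.
- **Other objects:** nothing the pictures show has moved, but I did not measure the bystanders or the other flanges again at the end.

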